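# Feel for the thumb notch and unlock the kettle lid

## Task

Unlock the steel kettle's twist-lock lid with the tip of the closed fingers: starting right at the spout, run the fingertip anticlockwise (seen from above) along the top of the lid's edge until you find the thumb notch, press down the catch inside it, and push the lid round anticlockwise by the notch as far as it goes. Then let the catch spring up and move clear; leave the lid on, the kettle standing where it is, and the teapot, bowls and scoop alone.

Things in the scene. Friction and masses are not known exactly. Their poses are not given: they have to be found in the camera images.
- kettle: Full steel kettle, about 1.7 kg, loose on the shelf. Origin: centre of its underside, z up, +x to the spout (tip 134 mm out, 133 mm high), -x to the black side handle (reaches 148 mm out, 131 mm high). Shell 172 mm across, 142 mm high; on top, concentric, a flat round black lid, 128 mm across, 16 mm thick, its top 159 mm above the origin. Nothing stands higher than the lid.
- lid_centre (a point): Centre of the lid's top face, axes as the kettle's. The lid's edge has one thumb notch, 48 mm wide along the edge, straight-sided, open to the outside, from 34 to 64 mm off the axis. Its middle lies 52 to 115 degrees anticlockwise (seen from above) from the spout, a new place each time, not reported: feel for it, or see the grey tab in the black lid.
- lid_by_spout (a point): Point at the level of the lid's top, 55 mm from the kettle's axis in the spout's direction, axes as the kettle's; it does not turn with the lid. The sweep begins here, with the fingertip on the lid within about 10 mm of this point, and goes on in contact towards the notch.
- kettle_catch (a joint): The catch, a grey sprung tab in the notch, its top 5 mm below the lid's top (a fingertip sliding at 55 mm from the axis drops by that). Value: m pressed down, 0 up, 0.007 fully down. Spring 2 N to start, 5.5 N fully down. It locks the lid while less than about 5 mm down and springs up when let go. Under it the shell is 17 mm below the lid's top.
- kettle_lid (a joint): How far the lid is turned from locked, in rad: 0 locked, 0.6 (34 degrees) at the stop, fully unlocked; grows anticlockwise seen from above. With the catch down, 1.5 to 2 N on the notch's side turns it; the catch must stay down until about 0.5 rad, beyond which it springs up when let go and keeps the lid unlocked.
- shelf: Birch shelf board 280 x 920 x 19 mm on two bearers, fixed; its top is 64 mm above the worktop. Origin on the worktop under its centre, y along the board. A clamp with an upright wooden spatula, 243 mm tall over the board, stands at its -y end (y = -447 mm, x = 60 mm).
- teapot: Cream ceramic teapot, loose, 134 mm high, body 134 mm across; spout reaches 118 mm along its +x, handle 110 mm along -x. Origin: centre of the underside. To be left alone.
- bowl_large: Blue-green melamine bowl, loose, 136 mm across, 62 mm high. Origin: centre of the underside. To be left alone.
- bowl_small: Amber melamine bowl, loose, 104 mm across, 50 mm high, standing in the large one. Origin: centre of the underside. To be left alone.
- scoop: Aluminium scoop, loose on the shelf's front edge before the bowls, 180 mm long, 56 mm wide, 38 mm high, handle along +x. Origin: on its underside, at the back of its bowl. To be left alone.

How it is judged (in metres and radians):
On the way, in this order (a step that is already met when the one before it is completed fails the run):
1. The fingertip rests on the lid's edge at the spout, the catch not pressed (contact force between the fingers and kettle_lid above 0.3 N and value of joint kettle_catch below 0.001 m and horizontal distance between the grasp point and lid_by_spout below 0.03 m and y of the grasp point in the frame of kettle below 0.018 m), for 0.1 s.
2. The fingertip touches the lid's edge further round anticlockwise, the catch not pressed (contact force between the fingers and kettle_lid above 0.3 N and value of joint kettle_catch below 0.001 m and y of the grasp point in the frame of kettle above 0.025 m), for 0.1 s.
3. The fingers press the catch down in the notch (value of joint kettle_catch above 0.0045 m and contact force between the fingers and kettle_lid above 1 N), for 0.1 s.
At the end, for the whole second after the job is handed in: The lid is turned at least 0.45 rad of its 0.6 rad towards the unlocked stop, the catch has sprung up again (within 1.5 mm), the kettle stands upright and still within 25 mm of where it was, and the teapot, both bowls and the scoop are within 20 mm of where they were (value of joint kettle_lid above 0.45 rad and value of joint kettle_catch below 0.0015 m and distance of kettle from where it was at the start of the episode below 0.025 m and angle between kettle's own z axis and vertical below 0.05 rad and linear speed of kettle below 0.01 m/s and distance of each of teapot, bowl_large, bowl_small, scoop from where it was at the start of the episode below 0.02 m); the robot touches nothing.
It fails at once if the kettle is lifted, tipped or shoved away (height (world z) of kettle above 0.074 m or angle between kettle's own z axis and vertical above 0.15 rad or distance of kettle from where it was at the start of the episode above 0.04 m).
It fails at once if the teapot, a bowl or the scoop is lifted or pushed away (distance of any of teapot, bowl_large, bowl_small, scoop from where it was at the start of the episode above 0.03 m).
It also fails if it takes over 64 s, if anything falls off the work surface, if the arm or the gripper's body presses on something with over 40 N, if the wrist force passes 120 N, or if a joint passes its speed limit or range.

## Robot

A 6-joint arm with a two-finger parallel gripper is mounted at the origin on the work surface. World frame = base frame: x ahead of the robot, y to its left, z up, the work surface at z = 0. Lengths are in m, angles in degrees, forces in N, time in s.
With the tool pointing down it reaches from about 0.275 to 0.725 m from the base axis. Payload 5.6 kg.
Tool frame: the origin (TCP) lies at the very end of the fingers, on their centre line; the grasp point (between the pads) lies 19 mm behind it (bot.hold_point_z is the distance from the TCP to the grasp point, in m); z points along the fingers, y is the line along which they close (so a half turn about z gives the same grasp; the last joint's range is limited). The gripper opens to 85 mm and grips with 20 to 120 N. Pads are 22 mm wide; open, the fingers measure 114 mm over their backs; the gripper's body (76 mm by 85 mm) begins 54 mm behind the grasp point. The pads swing forward as they close: fully open they stand 13 mm farther back than shut.
Start: joints at [-54.569, 14.616, 6.199, 0, -81.583, -16.306], TCP at [0.18, -0.52, 0.231] pointing down, gripper open.
Joint ranges: [-168.99, 168.99], [-69.2, 112.95], [-62.41, 85.93], [-164.36, 98.24], [-168.68, -3.75], [-174.98, 174.98]. Speed limits (degrees/s): [147.25, 147.25, 180, 180, 180, 180].

## Interface

Orientations are given as a 3x3 rotation matrix whose columns are the frame's x, y, z axes.
In Python, from plant import bot, vision gives the robot as it stands. The module is installed in compiled form; this text tells all that it offers.
- The arm moves only by the tool servo_tool, never from a script. Its argument "plan" is a list of rows, each a list of 3 entries, a list of its own where there are three numbers: the shift along the world's x, y, z each as a share of 20 mm, from -1 to 1, then the turn, a rotation vector about the world's x, y, z each as a share of 6 degrees, from -1 to 1, then the gripper command: -1 is fully open, 1 is shut, values between are in proportion. A call has 1 to 12 rows; each row shifts and turns the commanded pose from where the row before left it; what a row does not reach is not made up. A row lasts 1/8 s, in which the tool goes at most 62.5 mm and 10.7 degrees, less where a joint would pass 70% of its speed; a pose out of reach is approached as far as the arm can. A call with a number of a shift or a turn outside -1 to 1 is refused whole. A call with a gripper value outside its range is refused whole. The fingers move at their own pace and stop on an object; "newtons" is the grip in N (left out, the last holds). Time passes only in rows, so rows that do not move let the fingers close. It gives the time, the measured TCP pose, the force, the opening and the grip force at its end, in the units of the state.
- bot.get_state(): the state, without advancing time (a new reading comes with each control period).
- vision.grab_frame(name): name is "scene" or "top" or "wrist"; returns a dict with "color" (400x640x3 uint8, red, green, blue), "z_map" (400x640 float32, m along the optical axis (not along the pixel's ray), 0 where there is no reading), "mtx" (3x3 intrinsics, pixels), "k1" (the pictures are not rectified: a ray, as slopes to the right and down, at radius r is drawn at 1 + k1 r^2 times it, then the intrinsics apply), "view" (4x4, takes a point from world to camera coordinates). Camera axes: x right, y down, z forward; pixel columns grow to the right and rows downward; lengths in m; the calibration is good to about 2 mm. A picture is of the moment at which its call begins.
- bot.finish_job(): hands the job in; it is judged then, once.
Trained networks look in the newest picture that a camera, given by its name, has taken for a name from the list of things; names that differ only in an ending like _2 or _b are one class to them, and where a whole thing is asked for, a point or a joint stands for the part that bears it (a point fixed in the world has none). Each returns a list of dicts, best first, with "score" (0 to 1); they miss things now and then, are a little off and sometimes report something else, mostly with a low value. They report only what shows in the picture. A call takes as long as a camera call.
- vision.recognise(camera, name): "centre" ([x, y, z] in m, in world coordinates, good to about 4 mm: the middle of the surface that is visible of it).
- vision.cut_out(camera, name): "mask" (400x640 bool, what is visible of it).
- vision.mark_of(camera, name): "centre" ([x, y, z] in m, in world coordinates, good to about 4 mm: a listed point, or the origin of a listed thing).
The state is a dict: "clock": time; "joint_pos": joint angles; "qd": joint speeds; "tau": joint torques, N m; "ee_pos": TCP position; "tcp_rot": TCP orientation; "force": force on the tool from outside, world axes, zero at the start; "moment": the same for the moment, N m; "opening": finger opening in m; "grasp_force": force on a finger pad.
Only numpy, scipy, OpenCV 4.12 (cv2) and the standard library are available. Lean on these libraries where they do the work, as an engineer would, in place of code of your own. Each camera call takes 0.05 s, during which the arm holds its last target. There are 200 camera calls.

## Working session

There is one attempt and no reset: what is moved stays moved. The work goes in short steps, Python scripts to look and compute and a tool call to move; the robot and the scene stay as the last step left them, time stands still between calls to the robot, and variables do not carry over. Pictures are saved under pics/ and viewed, at most 10 in all, crops included, and the job is handed in when it is done.

Besides the shell and the picture viewer there is one more tool, called after "Emit:" in YAML: its name, and indented under it one key for each argument. servo_tool: Moves the arm, as the interface text tells. Its arguments: {"type":"object","properties":{"plan":{"type":"array"},"newtons":{"type":"number"}},"required":["plan"]}

```bash
mkdir -p pics
cat > h.py <<'E'
import numpy as np, cv2
from plant import bot, vision
def save(n,f,box=None,s=1):
    im=f["color"][...,::-1]
    if box: im=im[box[1]:box[3],box[0]:box[2]]
    cv2.imwrite("pics/"+n,cv2.resize(im,None,fx=s,fy=s))
def pts(f):
    # world points for each pixel
    h,w=f["z_map"].shape; u,v=np.meshgrid(np.arange(w),np.arange(h))
    K=f["mtx"]; d=np.stack([(u-K[0,2])/K[0,0],(v-K[1,2])/K[1,1]],-1); p=d.copy()
    for _ in range(8): p=d/(1+f["k1"]*(p**2).sum(-1,keepdims=True))
    z=f["z_map"]; c=np.stack([p[...,0]*z,p[...,1]*z,z],-1)
    V=f["view"]; return (c-V[:3,3])@V[:3,:3]
def proj(f,X):
    c=np.asarray(X)@f["view"][:3,:3].T+f["view"][:3,3]; p=c[...,:2]/c[...,2:]
    p=p*(1+f["k1"]*(p**2).sum(-1,keepdims=True)); K=f["mtx"]
    return p*[K[0,0],K[1,1]]+[K[0,2],K[1,2]]
E
python3 - <<'E'
from h import *
for c in("top","scene"):
    f=vision.grab_frame(c); save(c+"0.png",f)
    for n in("kettle","lid_centre","lid_by_spout","kettle_catch","teapot","scoop","bowl_large"):
        print(c,n,[(np.round(r["centre"],3),round(r["score"],2)) for r in vision.mark_of(c,n)[:2]])
    print([(np.round(r["centre"],3),round(r["score"],2)) for r in vision.recognise(c,"kettle_catch")[:2]])
s=bot.get_state();print(s["clock"],s["ee_pos"],s["tcp_rot"],s["opening"],bot.hold_point_z)
E
```

```text
top kettle [(array([ 0.548, -0.074,  0.065]), 0.96)]
top lid_centre [(array([ 0.546, -0.074,  0.224]), 0.71), (array([0.581, 0.318, 0.065]), 0.3)]
top lid_by_spout [(array([ 0.548, -0.073,  0.22 ]), 0.69), (array([ 0.546, -0.025,  0.225]), 0.65)]Traceback (most recent call last):
  File "<stdin>", line 5, in <module>
ValueError: it knows: bowl_large, bowl_small, kettle, lid_by_spout, lid_centre, scoop, shelf, teapot
```

View pics/top0.png

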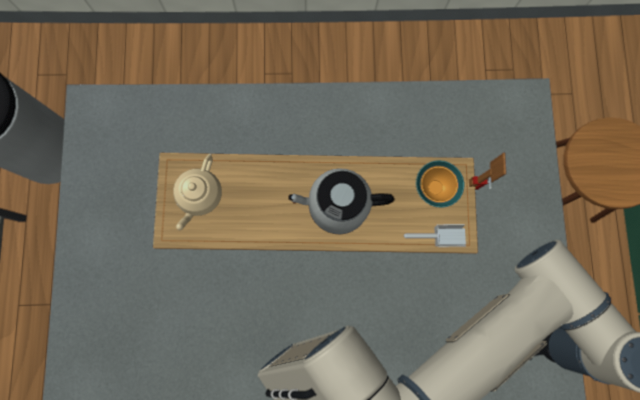

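The top view shows the kettle at (342,200) with the spout left at (292,197), the handle right at (393,199), and the grey tab at about (333,212). The teapot is at (197,190), the bowls at (440,184), and the scoop at (440,236).

Run:
```python
from h import *
for c in("top","scene"):
    f=vision.grab_frame(c); save(c+"1.png",f,None if c=="scene" else (270,150,420,250),1 if c=="scene" else 5)
    P=pts(f); m=vision.cut_out(c,"kettle")[0]["mask"]; Q=P[m]
    L=Q[(abs(Q[:,2]-.223)<.006)]; (x,y),r=cv2.minEnclosingCircle(L[:,:2].astype(np.float32)*1000)
    print(c,len(L),"lid",x,y,r,np.median(L[:,2]))
    d=Q[:,:2]-np.array([x,y])/1000; rr=np.hypot(*d.T)
    for sgn in(1,-1):
        s=(rr>.1)&(rr<.16)&(sgn*d[:,1]>0); print(sgn,s.sum(),d[s].mean(0),np.degrees(np.arctan2(*d[s].mean(0)[::-1])),rr[s].max(),Q[s][:,2].max())
    col=f["color"].astype(int)
    for n in("lid_centre","lid_by_spout","kettle"):
        print(n,[(np.round(r["centre"],3),round(r["score"],2)) for r in vision.mark_of(c,n)[:2]])
    # low-sat brightness on z band 5mm below lid top within radius
    for cc in("kettle_catch",):
        try: print([(np.round(r["centre"],3),round(r["score"],2)) for r in vision.recognise(c,cc)[:2]])
        except Exception as e: print(e)
    for px in ([(333,212),(343,195)] if c=="top" else []): print(px,P[px[1],px[0]],col[px[1],px[0]])
s=bot.get_state();print(s["clock"],s["ee_pos"],np.round(s["tcp_rot"],3),s["opening"],bot.hold_point_z)
```

```text
top 1759 lid 547.0411376953125 -77.05648040771484 64.44561004638672 0.22241285995467203
1 121 [0.00627314 0.11055893] 86.75250770486045 0.1372590652500078 0.20173980082220588
-1 186 [-0.00121929 -0.11876819] -90.58818706838139 0.15976435683169207 0.20001877056834305
lid_centre [(array([ 0.548, -0.076,  0.222]), 0.77)]
lid_by_spout [(array([ 0.546, -0.02 ,  0.222]), 0.82)]
kettle [(array([ 0.547, -0.077,  0.066]), 0.56)]
[(array([ 0.502, -0.055,  0.217]), 0.68)]
(333, 212) [ 0.50240484 -0.05324366  0.21692675] [79 81 81]
(343, 195) [ 0.54496879 -0.07972976  0.22525192] [143 154 154]
scene 1655 lid 547.6962280273438 -76.64299011230469 65.71173095703125 0.22206668017212283
1 168 [0.00508048 0.11552267] 87.48185540524865 0.1373104280691292 0.198459008910972
-1 526 [ 0.00485769 -0.12668578] -87.8041049854538 0.14776999523316875 0.1950236318208476
lid_centre [(array([ 0.548, -0.076,  0.22 ]), 0.62)]
lid_by_spout [(array([ 0.548, -0.018,  0.226]), 0.91)]
kettle [(array([ 0.551, -0.078,  0.063]), 0.77)]
[(array([ 0.494, -0.048,  0.218]), 0.52)]
0.8 [ 0.18021372 -0.51964215  0.23129468] [[-0.945 -0.328  0.   ]
 [-0.328  0.945 -0.   ]
 [-0.    -0.    -1.   ]] 0.08538238885827884 0.0187
```

View pics/top1.png

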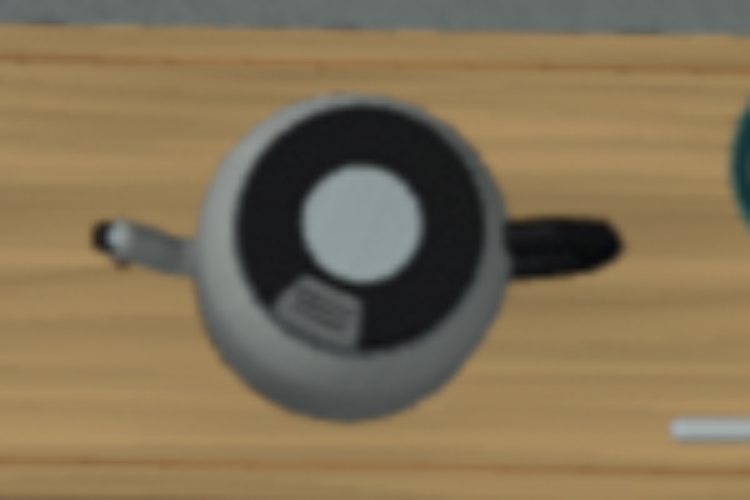

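View pics/scene1.png

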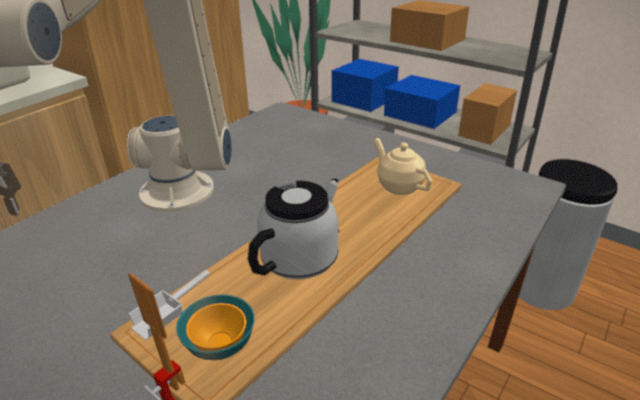

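C is about (0.547,-0.0765), lid top about 0.223, spout direction about 88° world, notch middle about 155° world. I'll move above the spout start with the fingers shut and the closing line turned to 155°.

Emit:
servo_tool:
  plan:
    - [[0.5,1,1],[0,0,0.32],1]
    - [[0.5,1,1],[0,0,0.32],1]
    - [[0.5,1,1],[0,0,0.32],1]
    - [[0.5,1,0],[0,0,0.32],1]
    - [[0.5,1,0],[0,0,0.32],1]
    - [[0.5,1,0],[0,0,0.32],1]
    - [[0.5,1,0],[0,0,0.32],1]
    - [[0.5,1,0],[0,0,0.32],1]
    - [[0.5,1,0],[0,0,0.32],1]
    - [[0.5,1,0],[0,0,0.32],1]
    - [[0.5,1,0],[0,0,0.32],1]
    - [[0.5,1,0],[0,0,0.32],1]
  newtons: 20

```text
clock: 2.3
ee_pos: [0.3005, -0.2789, 0.2914]
tcp_rot: [[-0.74, -0.672, 0.0], [-0.672, 0.74, -0.0], [-0.0, -0.0, -1.0]]
force: [-0.8, 0.3, 0.4]
opening: 0.0004
grasp_force: 0.0
```

Emit:
servo_tool:
  plan:
    - [[1,1,0],[0,0,0.32],1]
    - [[1,1,0],[0,0,0.32],1]
    - [[1,1,0],[0,0,0.32],1]
    - [[1,1,0],[0,0,0.32],1]
    - [[1,1,0],[0,0,0.32],1]
    - [[1,1,0],[0,0,0.32],1]
    - [[1,1,0],[0,0,0.32],1]
    - [[1,1,0],[0,0,0.32],1]
    - [[1,1,0],[0,0,0.32],1]
    - [[1,1,0],[0,0,0.32],1]
    - [[1,1,0],[0,0,0.32],1]
    - [[1,1,0],[0,0,0.32],1]

```text
clock: 3.8
ee_pos: [0.5408, -0.0389, 0.2913]
tcp_rot: [[-0.418, -0.908, 0.0], [-0.908, 0.418, -0.0], [0.0, -0.0, -1.0]]
force: [0.6, -0.2, 0.4]
opening: -0.0
grasp_force: 0.0
```

Emit:
servo_tool:
  plan:
    - [[0.45,0.9,-0.5],[0,0,0],1]
    - [[0,0,-0.5],[0,0,0],1]
    - [[0,0,-0.5],[0,0,0],1]
    - [[0,0,0],[0,0,0],1]

```text
clock: 4.3
ee_pos: [0.5483, -0.0222, 0.2605]
tcp_rot: [[-0.42, -0.907, -0.002], [-0.907, 0.42, -0.0], [0.001, 0.001, -1.0]]
force: [-0.4, 0.3, -0.4]
opening: 0.0001
grasp_force: 0.0
```

Run:
```python
from h import *
f=vision.grab_frame("wrist"); save("w1.png",f)
print([(np.round(r["centre"],4),round(r["score"],2)) for r in vision.recognise("wrist","kettle_catch")[:2]])
for n in("lid_centre","lid_by_spout"): print(n,[(np.round(r["centre"],4),round(r["score"],2)) for r in vision.mark_of("wrist",n)[:2]])
P=pts(f); r=vision.cut_out("wrist","kettle")
C=np.array([.547,-.0765])
r=vision.cut_out("wrist","kettle_catch")
if r:
    Q=P[r[0]["mask"]]; d=Q[:,:2]-C; print(len(Q),np.median(Q[:,2]), np.percentile(np.degrees(np.arctan2(d[:,1],d[:,0]))%360,[2,50,98]),np.percentile(np.hypot(*d.T),[2,98]))
for k in range(3): print(bot.get_state()["force"])
```

```text
[(array([ 0.5041, -0.0524,  0.2177]), 0.86)]
lid_centre [(array([ 0.5472, -0.0775,  0.2177]), 0.77)]
lid_by_spout [(array([ 0.5508, -0.0195,  0.2218]), 0.82)]
[-0.52892538 -0.81700169 -0.01515333]
[-0.52892538 -0.81700169 -0.01515333]
[-0.52892538 -0.81700169 -0.01515333]
```

View pics/w1.png

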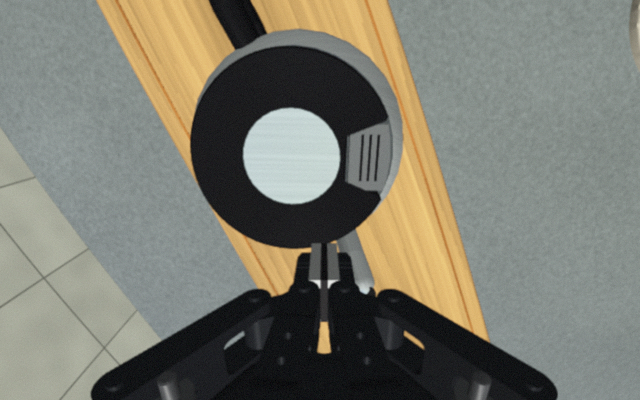

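The wrist view shows the lid disc at (290,150), the tab at (370,158), and the shut fingertip at (323,250) on the lid's spout-side edge, with the spout behind it. Next I descend in small steps.

Emit:
servo_tool:
  plan:
    - [[0,0,-0.6],[0,0,0],1]
    - [[0,0,-0.6],[0,0,0],1]
    - [[0,0,-0.3],[0,0,0],1]
    - [[0,0,-0.1],[0,0,0],1]
    - [[0,0,0],[0,0,0],1]
    - [[0,0,0],[0,0,0],1]

```text
clock: 5.35
ee_pos: [0.5494, -0.0217, 0.2297]
tcp_rot: [[-0.419, -0.908, 0.001], [-0.908, 0.419, 0.0], [-0.0, -0.001, -1.0]]
force: [-0.3, -0.2, 0.2]
opening: -0.0004
grasp_force: 0.0
```

Emit:
servo_tool:
  plan:
    - [[0,0,-0.07],[0,0,0],1]
    - [[0,0,-0.08],[0,0,0],1]
    - [[0,0,0],[0,0,0],1]

```text
clock: 5.72
ee_pos: [0.5491, -0.0216, 0.2261]
tcp_rot: [[-0.419, -0.908, -0.0], [-0.908, 0.419, -0.0], [0.0, 0.0, -1.0]]
force: [-0.4, 0.4, -0.3]
opening: -0.0001
grasp_force: 0.0
```

Emit:
servo_tool:
  plan:
    - [[0,0,-0.05],[0,0,0],1]
    - [[0,0,-0.05],[0,0,0],1]
    - [[0,0,0],[0,0,0],1]

```text
clock: 6.1
ee_pos: [0.5492, -0.0216, 0.2242]
tcp_rot: [[-0.419, -0.908, -0.0], [-0.908, 0.419, -0.0], [0.0, 0.0, -1.0]]
force: [0.8, 0.3, -0.4]
opening: -0.0001
grasp_force: 0.0
```

Emit:
servo_tool:
  plan:
    - [[0,0,-0.05],[0,0,0],1]
    - [[0,0,0],[0,0,0],1]

```text
clock: 6.35
ee_pos: [0.5492, -0.0216, 0.2232]
tcp_rot: [[-0.419, -0.908, -0.0], [-0.908, 0.419, 0.0], [0.0, 0.0, -1.0]]
force: [0.3, -0.4, -0.0]
opening: 0.0
grasp_force: 0.0
```

Emit:
servo_tool:
  plan:
    - [[0,0,-0.04],[0,0,0],1]
    - [[0,0,0],[0,0,0],1]

```text
clock: 6.6
ee_pos: [0.5493, -0.0216, 0.2229]
tcp_rot: [[-0.419, -0.908, 0.001], [-0.908, 0.419, 0.0], [-0.0, -0.001, -1.0]]
force: [-0.6, -0.0, 1.9]
opening: 0.0004
grasp_force: 1.4
```

Emit:
servo_tool:
  plan:
    - [[0,0,-0.03],[0,0,0],1]
    - [[0,0,0],[0,0,0],1]

```text
clock: 6.85
ee_pos: [0.5494, -0.0216, 0.2227]
tcp_rot: [[-0.419, -0.908, 0.001], [-0.908, 0.419, 0.0], [-0.001, -0.001, -1.0]]
force: [-2.1, 1.3, 6.0]
opening: 0.0004
grasp_force: 2.8
```

Emit:
servo_tool:
  plan:
    - [[0,0,-0.0],[0,0,0],1]
    - [[0,0,0.025],[0,0,0],1]
    - [[-0.17,0,0],[0,0,0],1]
    - [[-0.165,-0.01,0],[0,0,0],1]
    - [[-0.165,-0.025,0],[0,0,0],1]
    - [[-0.165,-0.025,0],[0,0,0],1]

```text
clock: 7.6
ee_pos: [0.5361, -0.0229, 0.2228]
tcp_rot: [[-0.419, -0.908, 0.001], [-0.908, 0.419, 0.0], [-0.001, -0.001, -1.0]]
force: [2.3, 0.7, 4.4]
opening: 0.0003
grasp_force: 2.4
```

Emit:
servo_tool:
  plan:
    - [[-0.165,-0.045,0.01],[0,0,0],1]
    - [[-0.16,-0.045,0],[0,0,0],1]
    - [[-0.155,-0.065,0],[0,0,0],1]
    - [[-0.155,-0.065,0],[0,0,0],1]
    - [[0,0,0],[0,0,0],1]

```text
clock: 8.22
ee_pos: [0.523, -0.0273, 0.2227]
tcp_rot: [[-0.419, -0.908, -0.0], [-0.908, 0.419, 0.0], [-0.0, 0.0, -1.0]]
force: [1.6, 1.1, 5.8]
opening: -0.0002
grasp_force: 2.9
```

Emit:
servo_tool:
  plan:
    - [[-0.1,-0.05,0],[0,0,0],1]
    - [[0,0,0],[0,0,0],1]
    - [[0,0,0],[0,0,0],1]

```text
clock: 8.6
ee_pos: [0.5213, -0.0281, 0.2227]
tcp_rot: [[-0.419, -0.908, 0.0], [-0.908, 0.419, 0.0], [-0.0, -0.0, -1.0]]
force: [2.5, 2.4, 5.6]
opening: 0.0
grasp_force: 2.8
```

Emit:
servo_tool:
  plan:
    - [[-0.1,-0.06,0],[0,0,0],1]
    - [[-0.1,-0.06,0],[0,0,0],1]
    - [[0,0,0],[0,0,0],1]
    - [[0,0,0],[0,0,0],1]

```text
clock: 9.1
ee_pos: [0.5173, -0.0305, 0.2227]
tcp_rot: [[-0.419, -0.908, 0.0], [-0.908, 0.419, 0.0], [-0.0, -0.0, -1.0]]
force: [2.7, 1.5, 5.4]
opening: 0.0002
grasp_force: 2.8
```

Emit:
servo_tool:
  plan:
    - [[-0.14,-0.1,0],[0,0,0],1]
    - [[-0.14,-0.1,0],[0,0,0],1]
    - [[0,0,0],[0,0,0],1]

```text
clock: 9.48
ee_pos: [0.5116, -0.0345, 0.2227]
tcp_rot: [[-0.419, -0.908, 0.0], [-0.908, 0.419, 0.0], [-0.001, 0.0, -1.0]]
force: [2.1, 2.4, 6.3]
opening: 0.0001
grasp_force: 2.8
```

Emit:
servo_tool:
  plan:
    - [[-0.12,-0.115,0],[0,0,0],1]
    - [[-0.12,-0.115,0],[0,0,0],1]
    - [[0,0,0],[0,0,0],1]

```text
clock: 9.85
ee_pos: [0.5063, -0.0392, 0.2222]
tcp_rot: [[-0.42, -0.908, -0.001], [-0.908, 0.42, 0.0], [0.0, 0.001, -1.0]]
force: [0.8, 1.0, 3.8]
opening: 0.0002
grasp_force: 1.9
```

Emit:
servo_tool:
  plan:
    - [[-0.11,-0.13,0],[0,0,0],1]
    - [[-0.11,-0.13,0],[0,0,0],1]
    - [[0,0,0],[0,0,0],1]

```text
clock: 10.22
ee_pos: [0.5015, -0.0448, 0.2219]
tcp_rot: [[-0.42, -0.908, -0.002], [-0.908, 0.42, -0.0], [0.001, 0.002, -1.0]]
force: [-0.2, 0.2, -0.3]
opening: -0.0001
grasp_force: 0.0
```

Emit:
servo_tool:
  plan:
    - [[-0.08,-0.14,0],[0,0,0],1]
    - [[-0.08,-0.14,0],[0,0,0],1]
    - [[0,0,0],[0,0,0],1]

```text
clock: 10.6
ee_pos: [0.4991, -0.0503, 0.2226]
tcp_rot: [[-0.42, -0.908, -0.0], [-0.908, 0.42, -0.0], [0.0, 0.0, -1.0]]
force: [-0.6, -0.2, -0.4]
opening: 0.0
grasp_force: 0.0
```

Emit:
servo_tool:
  plan:
    - [[-0.05,-0.1,-0.1],[0,0,0],1]
    - [[0,0,-0.1],[0,0,0],1]
    - [[0,0,-0.1],[0,0,0],1]
    - [[0,0,-0.1],[0,0,0],1]
    - [[0,0,0],[0,0,0],1]

```text
clock: 11.22
ee_pos: [0.4981, -0.0521, 0.2147]
tcp_rot: [[-0.419, -0.908, -0.0], [-0.908, 0.419, -0.0], [0.0, -0.0, -1.0]]
force: [-1.6, 0.8, 2.3]
opening: -0.0002
grasp_force: 1.6
```

Emit:
servo_tool:
  plan:
    - [[0,0,-0.1],[0,0,0],1]
    - [[0,0,-0.06],[0,0,0],1]
    - [[0,0,0],[0,0,0],1]
    - [[0,0,0],[0,0,0],1]

```text
clock: 11.72
ee_pos: [0.4982, -0.0521, 0.2115]
tcp_rot: [[-0.419, -0.908, 0.0], [-0.908, 0.419, -0.0], [0.0, -0.0, -1.0]]
force: [-2.2, -0.3, 5.1]
opening: 0.0001
grasp_force: 2.4
```

Emit:
servo_tool:
  plan:
    - [[-0.11,-0.22,0],[0,0,0],1]
    - [[-0.11,-0.22,0],[0,0,0],1]
    - [[0,0,0],[0,0,0],1]

```text
clock: 12.1
ee_pos: [0.4946, -0.0612, 0.212]
tcp_rot: [[-0.42, -0.908, 0.002], [-0.908, 0.42, -0.0], [-0.001, -0.002, -1.0]]
force: [1.6, 0.2, 4.7]
opening: 0.0
grasp_force: 2.3
```

Emit:
servo_tool:
  plan:
    - [[-0.05,-0.1,0],[0,0,0],1]
    - [[0,0,0],[0,0,0],1]
    - [[0,0,0],[0,0,0],1]

```text
clock: 12.48
ee_pos: [0.4933, -0.063, 0.2116]
tcp_rot: [[-0.419, -0.908, 0.001], [-0.908, 0.419, -0.0], [-0.0, -0.001, -1.0]]
force: [3.6, 0.0, 3.9]
opening: 0.0003
grasp_force: 2.3
```

Emit:
servo_tool:
  plan:
    - [[-0.035,-0.14,0],[0,0,0.5],1]
    - [[-0.025,-0.145,0],[0,0,0.5],1]
    - [[-0.015,-0.145,0],[0,0,0.5],1]
    - [[0,0,0],[0,0,0],1]

```text
clock: 12.98
ee_pos: [0.4915, -0.0715, 0.2114]
tcp_rot: [[-0.273, -0.962, 0.0], [-0.962, 0.273, -0.0], [-0.0, -0.0, -1.0]]
force: [3.3, -0.6, 3.9]
opening: -0.0001
grasp_force: 2.4
```

Run:
```python
from h import *
f=vision.grab_frame("wrist"); save("w2.png",f)
for c in("top",): vision.grab_frame(c); print([np.round(r["centre"],4) for r in vision.recognise(c,"kettle_catch")[:1]],[np.round(r["centre"],4) for r in vision.mark_of(c,"kettle")[:1]])
```

```text
[] [array([ 0.5474, -0.0726,  0.064 ])]
```

View pics/w2.png

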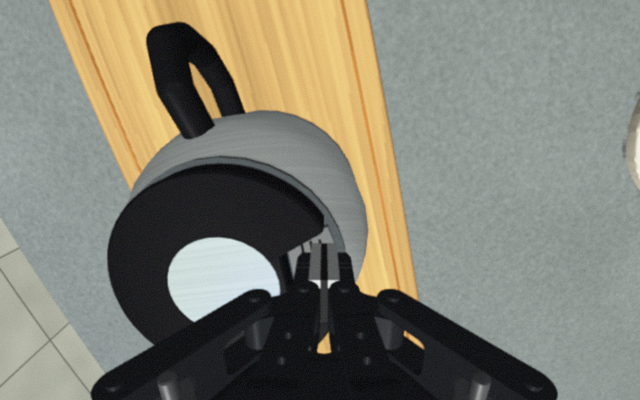

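The wrist view shows the fingertip at (323,245) in the notch on the tab, with the notch's leading side at (290,250)–(322,232) only a few mm ahead. I keep pushing.

Emit:
servo_tool:
  plan:
    - [[-0.01,-0.145,0],[0,0,0.5],1]
    - [[0,-0.145,0],[0,0,0.5],1]
    - [[0,0,0],[0,0,0],1]

```text
clock: 13.55
ee_pos: [0.4911, -0.0771, 0.2113]
tcp_rot: [[-0.171, -0.985, -0.0], [-0.985, 0.171, 0.0], [-0.0, 0.0, -1.0]]
force: [2.3, 0.8, 5.2]
opening: -0.0001
grasp_force: 2.4
```

Emit:
servo_tool:
  plan:
    - [[0.005,-0.145,0],[0,0,0.5],1]
    - [[0.015,-0.145,0],[0,0,0.5],1]
    - [[0,0,0],[0,0,0],1]

```text
clock: 13.92
ee_pos: [0.4915, -0.0829, 0.2114]
tcp_rot: [[-0.068, -0.998, 0.0], [-0.998, 0.068, 0.0], [-0.0, 0.0, -1.0]]
force: [2.4, 0.2, 4.7]
opening: -0.0003
grasp_force: 2.4
```

Emit:
servo_tool:
  plan:
    - [[0.02,-0.14,0],[0,0,0.5],1]
    - [[0.03,-0.145,0],[0,0,0.5],1]
    - [[0,0,0],[0,0,0],1]

```text
clock: 14.3
ee_pos: [0.4918, -0.0884, 0.211]
tcp_rot: [[0.036, -0.999, -0.002], [-0.999, -0.036, 0.001], [-0.001, 0.002, -1.0]]
force: [1.2, 2.6, 5.0]
opening: -0.0001
grasp_force: 2.5
```

Run:
```python
from h import *
f=vision.grab_frame("wrist"); save("w3.png",f)
f=vision.grab_frame("top"); save("t3.png",f,(270,150,420,250),5); print([np.round(r["centre"],4) for r in vision.mark_of("top","kettle")[:1]])
```

```text
[array([ 0.5443, -0.0746,  0.0647])]
```

View pics/w3.png

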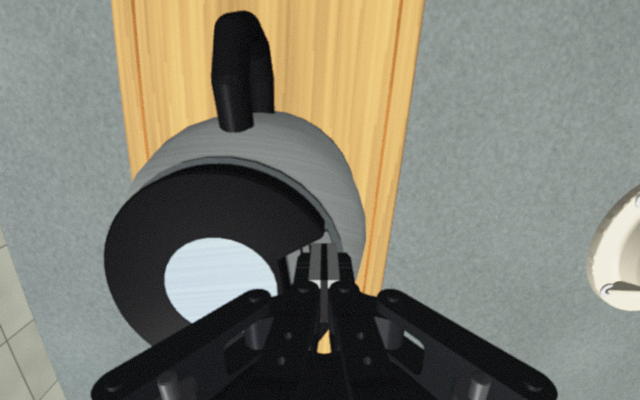

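The view shows the notch side staying at (290,250)–(322,230) ahead of the fingertip while the handle has swung in view. So the lid is turning with the finger.

Emit:
servo_tool:
  plan:
    - [[0.035,-0.14,0],[0,0,0.5],1]
    - [[0,0,0],[0,0,0],1]
    - [[0,0,0],[0,0,0],1]

```text
clock: 14.82
ee_pos: [0.4921, -0.0911, 0.2109]
tcp_rot: [[0.088, -0.996, -0.003], [-0.996, -0.088, 0.001], [-0.001, 0.003, -1.0]]
force: [0.1, 2.8, 4.7]
opening: -0.0003
grasp_force: 2.5
```

Emit:
servo_tool:
  plan:
    - [[0.045,-0.135,0],[0,0,0.5],1]
    - [[0,0,0],[0,0,0],1]
    - [[0,0,0],[0,0,0],1]

```text
clock: 15.2
ee_pos: [0.4928, -0.0938, 0.2108]
tcp_rot: [[0.14, -0.99, -0.003], [-0.99, -0.14, 0.001], [-0.001, 0.003, -1.0]]
force: [0.3, 2.6, 4.8]
opening: 0.0002
grasp_force: 2.6
```

Emit:
servo_tool:
  plan:
    - [[0.05,-0.135,0],[0,0,0.5],1]
    - [[0,0,0],[0,0,0],1]
    - [[0,0,0],[0,0,0],1]

```text
clock: 15.58
ee_pos: [0.4934, -0.0959, 0.2106]
tcp_rot: [[0.192, -0.981, -0.004], [-0.981, -0.192, 0.002], [-0.002, 0.003, -1.0]]
force: [-2.5, 4.5, 6.2]
opening: -0.0
grasp_force: 4.6
```

Emit:
servo_tool:
  plan:
    - [[0.03,-0.07,0],[0,0,0.2],1]
    - [[0,0,0],[0,0,0],1]
    - [[0,0,0],[0,0,0],1]

```text
clock: 15.95
ee_pos: [0.4934, -0.097, 0.2105]
tcp_rot: [[0.213, -0.977, -0.005], [-0.977, -0.213, 0.002], [-0.003, 0.004, -1.0]]
force: [-3.6, 6.7, 7.9]
opening: 0.0001
grasp_force: 6.0
```

Run:
```python
from h import *
for c in("top","scene"):
    vision.grab_frame(c); print([np.round(r["centre"],4) for r in vision.mark_of(c,"kettle")[:1]])
f=vision.grab_frame("wrist"); save("w4.png",f)
```

```text
[array([ 0.5492, -0.0746,  0.0652])]
[]
```

Tangential force has jumped to about 7 N with almost no motion, so the lid is at its stop. Next I lift straight up.

Emit:
servo_tool:
  plan:
    - [[-0.03,0.07,0.1],[0,0,0],1]
    - [[0,0,0.25],[0,0,0],1]
    - [[0,0,0.5],[0,0,0],1]
    - [[0,0,1],[0,0,0],1]
    - [[0,0,1],[0,0,0],1]
    - [[0,0,1],[0,0,0],1]
    - [[-0.8,0,0],[0,0,0],1]
    - [[-0.8,0,0],[0,0,0],1]
    - [[-0.8,0,0],[0,0,0],1]
    - [[-0.8,0,0],[0,0,0],1]
    - [[0,0,0],[0,0,0],1]

```text
clock: 17.58
ee_pos: [0.43, -0.097, 0.2889]
tcp_rot: [[0.215, -0.977, 0.001], [-0.977, -0.215, -0.0], [0.0, -0.001, -1.0]]
force: [0.1, -0.0, -0.4]
opening: -0.0002
grasp_force: 0.0
```

Run:
```python
from h import *
f=vision.grab_frame("top"); save("t4.png",f,(270,150,420,250),5)
print([np.round(r["centre"],4) for r in vision.recognise("top","kettle_catch")[:1]],[np.round(r["centre"],4) for r in vision.mark_of("top","kettle")[:1]])
f=vision.grab_frame("wrist"); save("w5.png",f)
print([np.round(r["centre"],4) for r in vision.recognise("wrist","kettle_catch")[:1]],[np.round(r["centre"],4) for r in vision.mark_of("wrist","lid_centre")[:1]])
```

```text
[array([ 0.5784, -0.0588,  0.2237])] []
[array([ 0.4987, -0.0827,  0.2168])] [array([ 0.546 , -0.0749,  0.2212])]
```

View pics/w5.png

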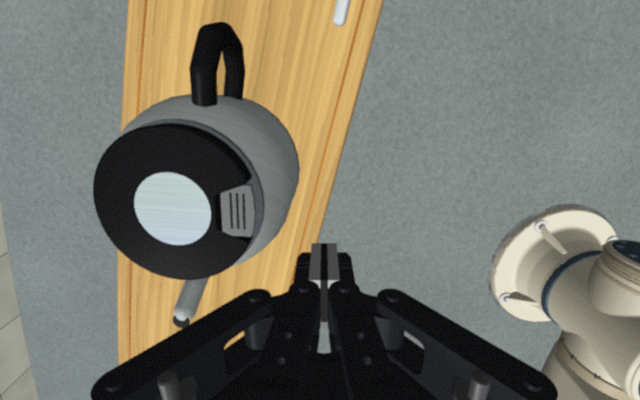

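The view shows the tab at (238,210) up again and the lid centre at (173,208). The notch is now at about 188° world against about 153° before, so the lid has turned about 34°. The kettle has not moved and the arm is clear.

```bash
python3 -c "
from plant import bot
print(bot.finish_job())"
```

```text
the job is handed in; nothing more can be done
None
```

I handed the job in with the lid pushed round to its stop (about 34° by camera), the catch up again, the kettle not noticeably moved, the arm clear and nothing else approached; the hand-in gave no verdict.

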